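# Weigh a sampling tube and stow it

### The job

Take the blue-capped sampling tube from its sloping cradle, stand it cap up on the balance pan and let go of it for two seconds so that it can be weighed. Then pick it up again and drop it foot-down into the empty blue holder, cap up, and let go. Leave the other tubes and the loose things on the bench where they are.

Things in the scene. Friction and masses are not known exactly. Their poses are not given: they have to be found in the camera images.
- tube: Steel sampling tube with a blue cap: a plain round bar, diameter 26 mm, 120 mm long, about 120 g; the last 30 mm is the blue cap (same diameter). Origin: centre of the flat foot; +z runs along the tube from the foot to the cap. It starts lying in the cradle, sloping up 30 degrees towards its cap.
- cradle: Fixed aluminium cradle, 150 x 70 mm white base plate 6 mm thick, with a narrow (22 mm) channel sloping up at 30 degrees towards the cradle's +x. The tube lies in it, standing proud of both sides, so fingers can straddle tube and channel; a low stop holds the foot; the tube lifts straight up out of it. Origin: centre of the underside. The middle of the tube is about 70 mm above the bench.
- balance: Fixed white bench balance, 210 (x) x 190 (y) x 54 mm high, black display strip on its -x side, and a square steel pan on top. Origin: centre of the underside.
- pan (a point): Centre of the top face of the balance pan, a flat steel square 120 x 120 mm, 66 mm above the bench.
- holder_blue: Empty blue holder: fixed upright square sleeve, open at the top, 48 x 48 mm outside, 40 x 40 mm inside, rim 85 mm above the bench, inner floor 6 mm above the bench, on a dark 66 x 66 mm base. Origin: centre of the underside; sides along its x and y.
- holder_orange: Orange holder, same shape and size, with the orange-capped tube in it.
- holder_white: White holder, same shape and size, with the white-capped tube in it.
- tube_orange: Sampling tube like the blue one but with an orange cap, standing in the orange holder; leave alone. Origin: centre of the foot, z to the cap.
- tube_white: Sampling tube with a white cap, standing in the white holder; leave alone. Origin: centre of the foot, z to the cap.
- solvent: Amber bottle, diameter 60 mm, 120 mm high; leave alone. Origin: centre of the underside.
- septa_jar: Small clear jar with green lid, diameter 52 mm, 55 mm high; leave alone. Origin: centre of the underside.
- spanner: Steel spanner 150 mm long lying on the bench, along its x; leave alone.
- meter: Yellow hand-held flow meter 120 x 60 x 26 mm lying on the bench; leave alone. Origin: centre of the underside.
- marker: White marker pen with red cap, 130 x 15 x 15 mm, lying on the bench; leave alone. Origin: near its middle, underside.
Things that resemble listed ones, but are neither listed nor needed, are in the scene too. Leave any pink look-alike of the cradle alone.

How it is judged:
By the outcome, as a careful person would: the job done as asked, in the order asked, and still so for the second after the job is handed in, with the robot touching nothing.
It also fails if it takes over 58 s, if anything falls off the work surface, if the arm or the gripper's body presses on something with over 40 N, if the wrist force passes 120 N, or if a joint passes its speed limit or range.

### The arm

A 7-joint arm with a two-finger parallel gripper is mounted at the origin on the work surface. World frame = base frame: x ahead of the robot, y to its left, z up, the work surface at z = 0. Lengths are in m, angles in rad, forces in N, time in s.
With the tool pointing down it reaches from about 0.4 to 0.85 m from the base axis. Payload 6.9 kg.
Tool frame: the origin (TCP) lies on the centre line of the jaws, within the pads' length; the fingertips stand env.nose_length ahead of it and the grasp point (between the pads) lies 5 mm behind it (env.nose_length is the distance from the TCP to the fingertips, in m); z points along the fingers, y is the line along which they close (so a half turn about z gives the same grasp; the last joint's range is limited). The gripper opens to 85 mm and grips with 20 to 120 N. Pads are 22 mm wide; open, the fingers measure 114 mm over their backs; the gripper's body (76 mm by 85 mm) begins 54 mm behind the grasp point. The pads swing forward as they close: fully open they stand 13 mm farther back than shut.
Start: joints at [-1.014, 0.507, -0.238, 1.5, 0.126, 1.149, -0.155], TCP at [0.273, 0.562, 0.245] pointing down, gripper open.
Joint ranges: [-3.08, 3.08], [-0.24, 2.05], [-1.43, 1.35], [0, 2.5], [-1.52, 4.66], [0.17, 1.96], [-2.89, 2.89]. Speed limits (rad/s): [2.39, 2.39, 3.14, 3.14, 3.14, 3.14, 3.14].

### API

Orientations are given as a rotation vector (axis times angle).
In Python, from station import env gives the robot as it stands. The module is installed in compiled form; this text tells all that it offers. Calls block until the motion is done:
- env.move_to(position, orientation): joint-space move of the TCP to a pose.
- env.movel(position, max_speed=0.15, orientation=None): straight line of the TCP; orientation=None keeps the orientation; max_speed is the mean speed in m/s.
- env.set_joints(angles): joint-space move.
- env.set_gripper(opening, newtons=None): finger opening in m; newtons is the grip in N (None keeps the last); returns when the fingers have stopped.
- env.hold(seconds).
- env.ik(position, orientation): joint angles nearest the present ones, or None.
- env.get_obs(): the state.
- env.get_image(name): name is "scene" or "side" or "wrist"; returns a dict with "pixels" (420x560x3 uint8, red, green, blue), "fovy" (degrees; the focal length in pixels is half the picture's height over the tangent of half this angle, whatever the lens; pixels are square), "cx", "cy" (the principal point, pixels), "k1" (the pictures are not rectified: a ray, as slopes to the right and down, at radius r is drawn at 1 + k1 r^2 times it, then the intrinsics apply), "R" (3x3) and "t" (3): a world point X has camera coordinates R X + t; the wrist camera has in their place "tool_from_camera" (4x4, takes a point from camera to tool coordinates, whose origin is the TCP and whose axes are the flange's). Camera axes: x right, y down, z forward; pixel columns grow to the right and rows downward; lengths in m; the calibration is good to about 2 mm. A picture is of the moment at which its call begins: read the wrist's pose just before it. There is no depth.
A pose or a line that the arm cannot do raises env.IKError and nothing moves.
- env.job_done(): hands the job in; it is judged then, once.
The state is a dict: "time_s": time; "joint_positions": joint angles; "dq": joint speeds; "tau": joint torques, N m; "eef_pos": TCP position; "tcp_rot": TCP orientation; "wrist_force": force on the tool from outside, world axes, zero at the start; "ft_torque": the same for the moment, N m; "gripper_width": finger opening in m; "gripper_force": force on a finger pad.
Only numpy, scipy, OpenCV 4.12 (cv2) and the standard library are available. Lean on these libraries where they do the work, as an engineer would, in place of code of your own. Each camera call takes 0.05 s, during which the arm holds its last target. There are 200 camera calls.

## Working session

There is one attempt and no reset: what is moved stays moved. The work goes in short steps, each a Python script; the robot and the scene stay as the last script left them, time stands still between calls to the robot, and variables do not carry over. Pictures are saved under pics/ and viewed, at most 12 in all, crops included, and the job is handed in when it is done.

```bash
mkdir -p pics
cat > h.py <<'E'
import numpy as np, cv2
from scipy.spatial.transform import Rotation as Rn
from station import env
def cam(im, obs=None):
    f=im["pixels"].shape[0]/2/np.tan(np.radians(im["fovy"])/2)
    if "R" in im: R=np.array(im["R"]); t=np.array(im["t"]); C=-R.T@t; A=R.T
    else:
        T=np.array(im["tool_from_camera"]); W=Rn.from_rotvec(obs["tcp_rot"]).as_matrix()
        A=W@T[:3,:3]; C=W@T[:3,3]+np.array(obs["eef_pos"])
    return f,im["cx"],im["cy"],im["k1"],A,C
def ray(c,u,v):
    f,cx,cy,k1,A,C=c
    d=np.array([(u-cx)/f,(v-cy)/f]); s=d.copy()
    for _ in range(30): s=d/(1+k1*(s@s))
    r=A@np.array([s[0],s[1],1.]); return C,r/np.linalg.norm(r)
def onz(c,u,v,z):
    C,r=ray(c,u,v); return C+r*(z-C[2])/r[2]
def tri(*rs):
    M=np.zeros((3,3));b=np.zeros(3)
    for C,r in rs:
        P=np.eye(3)-np.outer(r,r);M+=P;b+=P@C
    X=np.linalg.solve(M,b); return X,[float(np.linalg.norm((np.eye(3)-np.outer(r,r))@(X-C))) for C,r in rs]
def proj(c,X):
    f,cx,cy,k1,A,C=c; p=A.T@(np.array(X)-C); s=p[:2]/p[2]; s=s*(1+k1*(s@s)); return s*f+[cx,cy]
def shot(n,name):
    o=env.get_obs(); im=env.get_image(n); cv2.imwrite(f"pics/{name}.png",im["pixels"][:,:,::-1])
    np.savez(f"{name}.npz",im=im,obs=o); return im,o
def load(name):
    d=np.load(f"{name}.npz",allow_pickle=True); im=d["im"].item();o=d["obs"].item(); return im["pixels"],cam(im,o)
E
python3 - <<'E'
from h import *
for n in("scene","side","wrist"):
    im,o=shot(n,n+"0"); f,cx,cy,k1,A,C=cam(im,o); print(n,f,cx,cy,k1,C.round(3),A[:,2].round(3))
a=[cv2.imread(f"pics/{n}0.png") for n in("scene","side")]
print(o["time_s"],o["tcp_rot"],o["gripper_width"],env.nose_length)
E
```

```text
scene 471.9077812883196 274.95022003699466 203.46941774058195 -0.058618416756191276 [ 1.013 -0.859  0.827] [-0.39   0.68  -0.621]
side 406.1160320425823 281.2312396630424 212.0731957917652 -0.08494776482571736 [ 0.155 -0.589  0.792] [ 0.376  0.571 -0.729]
wrist 349.30460419429136 281.6657401663641 206.1765168160688 -0.01934290629732688 [0.204 0.596 0.374] [ 0.269 -0.132 -0.954]
0.1 [-7.03550434e-01 -3.06146709e+00  2.45876047e-03] 0.0852980999824883 0.014
```

View pics/scene0.png

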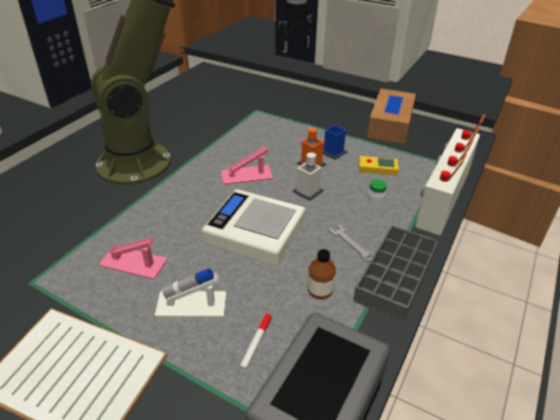

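View pics/side0.png

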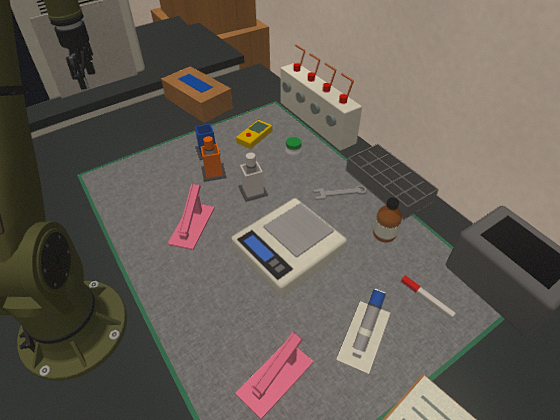

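The scene view shows the white cradle with the blue-capped tube at (190,290), the balance at (255,225), the blue holder at (335,141), the orange and white holders at (312,150) and (310,178), and the bottle at (321,275). In the side view the cradle is at (365,330), the blue holder at (205,137), partly behind the orange one, and the pan at (300,230).

Cradle candidates: white with a tube at scene (190,290), pink at (133,258), pink at (247,165). Only the white one carries a tube with a blue cap, so it fits. Holder candidates: blue (335,141), orange (312,150), white (310,178). The blue one looks empty. I'll confirm both in one enlarged crop.

Run:
```python
import cv2,numpy as np
s=cv2.imread("pics/scene0.png");d=cv2.imread("pics/side0.png")
c=[s[255:325,145:240],s[115:205,285:375],d[280:380,325:405],d[115:205,180:275]]
c=[cv2.resize(x,(400,300),interpolation=cv2.INTER_CUBIC) for x in c]
cv2.imwrite("pics/crop1.png",np.vstack([np.hstack(c[:2]),np.hstack(c[2:])]))
```

```text
(no output)
```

View pics/crop1.png

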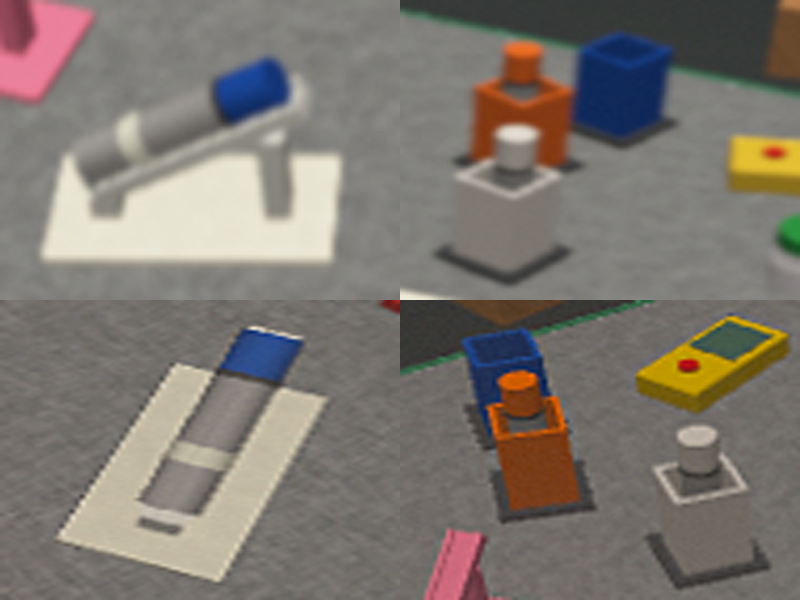

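The crop confirms it: the white cradle holds the blue-capped tube, with the cap at the high end, and the blue holder is open and empty. Next I'll take rough measurements.

Run:
```python
from h import *
D={n:load(n+"0") for n in("scene","side")}
def comps(n,lo,hi,box,minA=30):
    px,c=D[n]; x0,y0,x1,y1=box
    h=cv2.cvtColor(px,cv2.COLOR_RGB2HSV); m=cv2.inRange(h,np.array(lo),np.array(hi)); z=np.zeros_like(m); z[y0:y1,x0:x1]=m[y0:y1,x0:x1]
    k,l,s,ce=cv2.connectedComponentsWithStats(z); i=1+np.argmax(s[1:,4]); return (l==i).astype(np.uint8),ce[i],s[i]
B=((105,120,40),(125,255,255))
r=[]
for n,b in(("scene",(180,262,225,295)),("side",(360,280,400,315))):
    m,ce,s=comps(n,*B,b); print(n,"cap",ce.round(1),s); r.append(ray(D[n][1],*ce))
print("cap",tri(*r))
# cradle plate
W=((15,10,150),(45,90,255))
for n,b in(("scene",(145,275,235,325)),("side",(330,290,400,378))):
    px,c=D[n]
    m,ce,s=comps(n,*W,b); cnt=max(cv2.findContours(m,0,2)[0],key=cv2.contourArea)
    hull=cv2.convexHull(cnt); q=cv2.approxPolyDP(hull,4,True)[:,0]; print(n,s,[(tuple(p),onz(c,*p,0.006)[:2].round(4)) for p in q])
# balance
for n,b in(("scene",(195,180,315,265)),("side",(225,190,355,295))):
    px,c=D[n]; m,ce,s=comps(n,(12,8,150),(45,90,255),b); 
    # pan: grey low-sat inside
    h=cv2.cvtColor(px,cv2.COLOR_RGB2HSV); hull=cv2.convexHull(max(cv2.findContours(m,0,2)[0],key=cv2.contourArea))
    z=np.zeros_like(m); cv2.fillConvexPoly(z,hull,1)
    g=((h[...,1]<25)&(h[...,2]>110)&(z>0)).astype(np.uint8); g=cv2.morphologyEx(g,cv2.MORPH_OPEN,np.ones((5,5)))
    cn=max(cv2.findContours(g,0,2)[0],key=cv2.contourArea); hh=cv2.convexHull(cn)
    q=cv2.approxPolyDP(hh,6,True)[:,0]; print(n,"pan",[(tuple(p),onz(c,*p,0.066)[:2].round(4)) for p in q])
    M=cv2.moments(hh); print(M["m10"]/M["m00"],M["m01"]/M["m00"], onz(c,M["m10"]/M["m00"],M["m01"]/M["m00"],.066).round(4))
# holder
for n,b in(("scene",(320,120,350,160)),("side",(190,120,218,160))):
    px,c=D[n]; m,ce,s=comps(n,*B,b); q=cv2.approxPolyDP(cv2.convexHull(max(cv2.findContours(m,0,2)[0],key=cv2.contourArea)),2,True)[:,0]
    print(n,"holder",s,[(tuple(p),onz(c,*p,0.085)[:2].round(4)) for p in q])
```

```text
scene cap [204.2 275.5] [196 269  17  14 166]
side cap [376.6 297.7] [369 290  16  17 178]
cap (array([ 0.54467083, -0.34019574,  0.09177621]), [1.1713136394835475e-05, 1.1713136394824876e-05])
scene [ 154  275   73   42 1797] [((np.int32(226), np.int32(292)), array([ 0.5632, -0.2954])), ((np.int32(223), np.int32(316)), array([ 0.5962, -0.3547])), ((np.int32(154), np.int32(314)), array([ 0.4639, -0.4268])), ((np.int32(159), np.int32(292)), array([ 0.4318, -0.373 ])), ((np.int32(175), np.int32(281)), array([ 0.4417, -0.3282])), ((np.int32(218), np.int32(275)), array([ 0.5171, -0.2618]))]
side [ 336  301   54   73 1625] [((np.int32(360), np.int32(301)), array([ 0.556 , -0.2951])), ((np.int32(389), np.int32(312)), array([ 0.5902, -0.3518])), ((np.int32(368), np.int32(373)), array([ 0.4623, -0.4277])), ((np.int32(336), np.int32(359)), array([ 0.4284, -0.3696]))]
scene pan [((np.int32(235), np.int32(222)), array([ 0.4862, -0.1386])), ((np.int32(253), np.int32(199)), array([ 0.4752, -0.0373])), ((np.int32(293), np.int32(209)), array([ 0.5859, -0.0208])), ((np.int32(278), np.int32(237)), ar
[... 219 characters left out ...]
]
273.0 224.5 [ 0.4912 -0.0429  0.066 ]
scene holder [325 125  21  31 532] [((np.int32(336), np.int32(125)), array([0.5121, 0.4073])), ((np.int32(345), np.int32(129)), array([0.5475, 0.3981])), ((np.int32(342), np.int32(151)), array([0.5923, 0.2718])), ((np.int32(332), np.int32(155)), array([0.576 , 0.2366])), ((np.int32(325), np.int32(151)), array([0.5489, 0.2461])), ((np.int32(325), np.int32(130)), array([0.4954, 0.3596]))]
side holder [195 123  20  33 279] [((np.int32(209), np.int32(123)), array([0.544 , 0.3964])), ((np.int32(214), np.int32(143)), array([0.5109, 0.2981])), ((np.int32(201), np.int32(155)), array([0.456 , 0.2697])), ((np.int32(195), np.int32(126)), array([0.5019, 0.4065]))]
```

```bash
cat >> h.py <<'E'
def viewpose(target,hc,yaw,shift=(0,0)):
    """tool-down pose that puts the wrist camera's axis on target from hc above it"""
    T=WT; R=Rn.from_euler('z',yaw)*Rn.from_rotvec(ROT0); M=R.as_matrix()
    d=M@T[:3,2]; C=np.array(target)-d*hc/-d[2]*1.0+np.array([*shift,0]); return C-M@T[:3,3],R.as_rotvec()
try: WT=np.array(np.load("wrist0.npz",allow_pickle=True)["im"].item()["tool_from_camera"]); ROT0=np.array([-7.03550434e-01,-3.06146709,0.00245876])
except Exception: pass
E
python3 - <<'E'
from h import *
tg={"hold":(.522,.375,.085),"pan":(.541,-.087,.066),"tube":(.515,-.36,.07)}
q0=np.array(env.get_obs()["joint_positions"])
plan=[]
for n,hc in(("hold",.32),("pan",.34),("tube",.32)):
    best=None
    for yaw in np.radians(np.arange(-180,180,20)):
        qs=[env.ik(*viewpose(tg[n],hc,yaw,s)) for s in((0,0),(.0,-.09))]
        if any(q is None for q in qs): continue
        c=np.abs(np.array(qs[0])-q0).max()
        if best is None or c<best[0]: best=(c,yaw,qs)
    print(n,best and (best[0],np.degrees(best[1]),viewpose(tg[n],hc,best[1])[0].round(3)))
    if best: plan.append((n,best[2])); 
import pickle; pickle.dump(plan,open("plan.pkl","wb"))
E
```

```text
hold (np.float64(0.33689703856052544), np.float64(-40.0), array([0.512, 0.396, 0.276]))
pan (np.float64(0.7575221605934941), np.float64(-119.99999999999999), array([ 0.565, -0.07 ,  0.277]))
tube (np.float64(1.098734027665222), np.float64(-80.0), array([ 0.521, -0.338,  0.261]))
```

Run:
```python
from h import *
import pickle
for n,qs in pickle.load(open("plan.pkl","rb")):
    for i,q in enumerate(qs):
        env.set_joints(q); env.hold(.2); im,o=shot("wrist",f"{n}{i}")
        print(n,i,o["time_s"],o["eef_pos"])
P=[cv2.resize(cv2.imread(f"pics/{n}{i}.png"),(400,300)) for n in("hold","tube") for i in(0,1)]
cv2.imwrite("pics/m1.png",np.vstack([np.hstack(P[:2]),np.hstack(P[2:])]))
cv2.imwrite("pics/m2.png",np.hstack([cv2.resize(cv2.imread(f"pics/pan{i}.png"),(400,300)) for i in(0,1)]))
```

```text
hold 0 1.475 [0.5104812  0.39747344 0.27569293]
hold 1 2.175 [0.51142875 0.3074353  0.27568969]
pan 0 3.8417 [ 0.56523047 -0.06865467  0.27664893]
pan 1 4.5417 [ 0.56536926 -0.15830915  0.27670493]
tube 0 5.8583 [ 0.5212606  -0.33656793  0.26091877]
tube 1 6.5583 [ 0.52137641 -0.42620469  0.26104936]
```

View pics/m1.png

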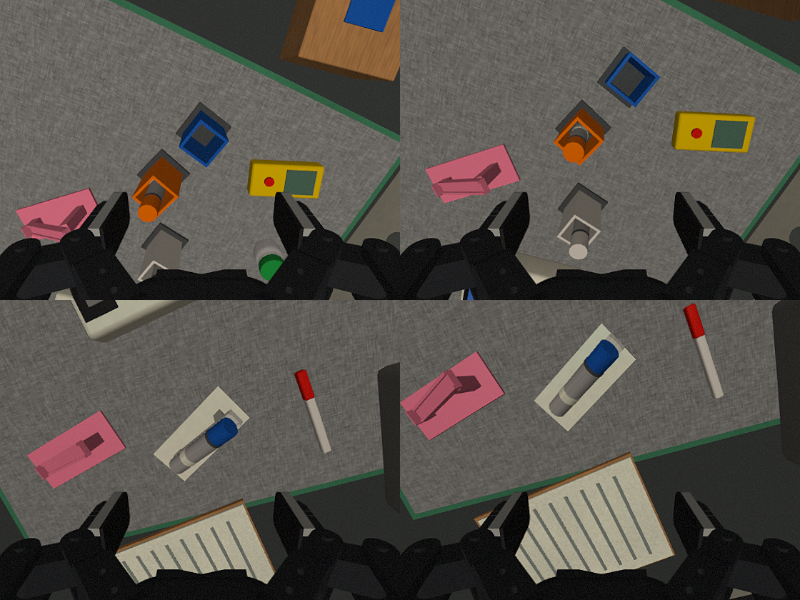

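View pics/m2.png

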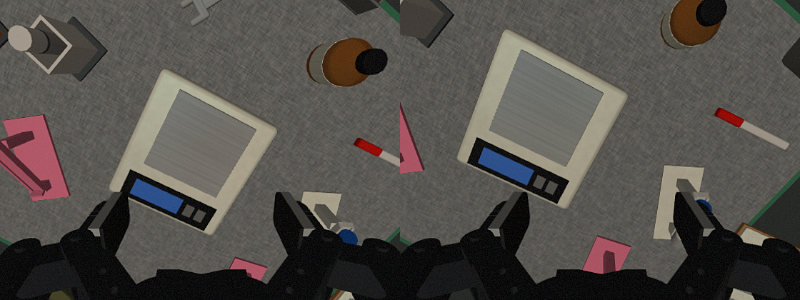

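Hold views: the blue holder is at about (285,195) and (440,110) in full-image pixels, empty, with the orange holder diagonally beside it. Tube views: the tube lies in the white cradle, cap at (310,605-420) and similar. Pan views: the whole pan is clear at about (260,200) and (205,150). Now I'll take precise values.

```bash
cat > meas.py <<'E'
from h import *
def big(m,near=None,minA=60):
    k,l,s,ce=cv2.connectedComponentsWithStats(m.astype(np.uint8))
    idx=[i for i in range(1,k) if s[i,4]>minA]
    i=max(idx,key=lambda i:s[i,4]) if near is None else min(idx,key=lambda i:np.hypot(*(ce[i]-near)))
    return (l==i).astype(np.uint8),ce[i],s[i]
def hsv(px): return cv2.cvtColor(px,cv2.COLOR_RGB2HSV)
def quad(m):
    h=cv2.convexHull(max(cv2.findContours(m,0,2)[0],key=cv2.contourArea))
    for e in np.arange(1,15,.5):
        q=cv2.approxPolyDP(h,e,True)[:,0]
        if len(q)<=4: return q.astype(float)
def order(q): # by angle
    c=q.mean(0); return q[np.argsort(np.arctan2(*(q-c).T[::-1]))]
def midline(m):
    (c,wh,a)=cv2.minAreaRect(max(cv2.findContours(m,0,2)[0],key=cv2.contourArea)); b=cv2.boxPoints((c,wh,a))
    return np.array(c),wh,b
E
python3 - <<'E'
from meas import *
rs=[];planes=[]
for i in(0,1):
    px,c=load(f"tube{i}"); h=hsv(px); exp=proj(c,[.545,-.34,.092])
    m,ce,s=big(cv2.inRange(h,(105,120,30),(125,255,255)),exp); ctr,wh,b=midline(m); print("cap px",ce.round(1),s,wh)
    rs.append(ray(c,*ctr))
    p=proj(c,[.512,-.362,.006]); w=cv2.inRange(h,(18,15,110),(45,110,255)); w=cv2.morphologyEx(w,cv2.MORPH_CLOSE,np.ones((3,3)))
    m,ce,s=big(w,p,800); q=order(quad(m)); Q=np.array([onz(c,*x,.006) for x in q]); print("plate",Q[:,:2].round(4).tolist(),Q.mean(0).round(4),np.linalg.norm(np.diff(np.vstack([Q,Q[:1]]),axis=0),axis=1).round(3))
print("cap c",tri(*rs))
for nm in("pan",):
    qs=[]
    for i in(0,1):
        px,c=load(f"pan{i}"); h=hsv(px); p=proj(c,[.541,-.087,.066])
        g=((h[...,1]<22)&(h[...,2]>95)).astype(np.uint8); g=cv2.morphologyEx(g,cv2.MORPH_OPEN,np.ones((7,7)))
        m,ce,s=big(g,p,800); q=order(quad(m)); qs.append((c,q)); print(s,q.tolist(),onz(c,*q.mean(0),.066).round(4))
    for k in range(4): print(tri(*[ray(c,*q[k]) for c,q in qs]))
qs=[]
for i in(0,1):
    px,c=load(f"hold{i}"); h=hsv(px); p=proj(c,[.522,.379,.085])
    b=cv2.inRange(h,(102,110,30),(128,255,255)); m,ce,s=big(b,p,100); V=h[...,2][m>0]; print(s,np.percentile(V,[5,25,50,75,95]))
    x0,y0,w,hh=s[:4]; cv2.imwrite(f"pics/hc{i}.png",cv2.resize(px[y0-25:y0+hh+15,x0-20:x0+w+20,::-1],(400,400),interpolation=cv2.INTER_NEAREST)); print("crop",x0-20,y0-25,w+40,hh+40)
cv2.imwrite("pics/hc.png",np.hstack([cv2.imread(f"pics/hc{i}.png") for i in(0,1)]))
E
```

```text
cap px [310.8 184.6] [ 290  165   43   40 1129] (29.371135711669922, 42.507591247558594)
plate [[0.5592, -0.2912], [0.5929, -0.3513], [0.4654, -0.4265], [0.4317, -0.3656]] [ 0.5123 -0.3587  0.006 ] [0.069 0.148 0.07  0.148]
cap px [282.7  80. ] [ 260   56   46   49 1392] (32.591461181640625, 46.23173141479492)
plate [[0.5591, -0.2912], [0.5932, -0.3502], [0.4658, -0.4263], [0.4294, -0.375]] [ 0.5119 -0.3607  0.006 ] [0.068 0.148 0.063 0.154]
cap c (array([ 0.54606826, -0.33895763,  0.09500775]), [6.86062262502595e-05, 6.860622625022494e-05])
[ 222  128   94   73 3011] [[250.0, 128.0], [315.0, 160.0], [240.0, 200.0], [222.0, 199.0]] [ 0.5555 -0.0436  0.066 ]
[ 130   72  147  103 7308] [[168.0, 72.0], [276.0, 127.0], [239.0, 151.0], [130.0, 174.0]] [ 0.5601 -0.0692  0.066 ]
(array([ 0.58754615, -0.01512324,  0.06536244]), [0.00013286227104154327, 0.00013286227104160594])
(array([ 0.57711074, -0.13239035, -0.20574573]), [0.004365103357161447, 0.004365103357161409])
(array([ 0.53980288, -0.076658  ,  0.05482767]), [0.03715323749259861, 0.03715323749259859])
(array([ 0.50752128, -0.03348822,  0.09176593]), [0.013310533089439648, 0.013310533089439629])
[ 250  154   70   80 2697] [ 66.  71.  73. 120. 141.]
crop 230 129 110 120
[ 287   72   77   79 1997] [ 53.  66.  80. 137. 144.]
crop 267 47 117 119
```

View pics/hc.png

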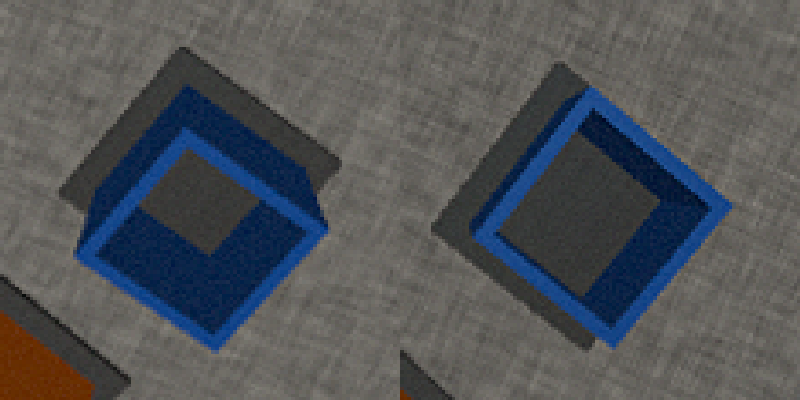

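The crops show the bright rim square of the empty blue holder in both views. I'll use V>105 for the rim and take the pan as the hole in the cream balance top.

Run:
```python
from meas import *
def two(nm,f):
    qs=[]
    for i in(0,1):
        px,c=load(f"{nm}{i}"); q=order(f(hsv(px),c)); qs.append((c,q)); print(nm,i,q.tolist())
    P=[tri(*[ray(c,*q[k]) for c,q in qs]) for k in range(4)]
    X=np.array([p[0] for p in P]); print(X.round(4).tolist(),[round(p[1][0],4) for p in P]); print("mean",X.mean(0).round(4),"sides",np.linalg.norm(np.diff(np.vstack([X,X[:1]]),axis=0),axis=1).round(4))
    d=X[1]-X[0]; print("yaw",np.degrees(np.arctan2(d[1],d[0]))%90)
two("hold",lambda h,c: quad(big(cv2.inRange(h,(102,110,105),(128,255,255)),proj(c,[.522,.379,.085]),100)[0]))
def orange(h,c):
    m=cv2.inRange(h,(5,150,30),(18,255,255)); V=h[...,2]; m=big(m,proj(c,[.50,.31,.085]),200)[0]; print("orange ctr",onz(c,*big(m)[1],.06)); return quad(m)
two("hold",orange)
def pan(h,c):
    w=cv2.inRange(h,(15,24,90),(45,130,255)); p=proj(c,[.541,-.087,.066])
    cn,hi=cv2.findContours(w,cv2.RETR_CCOMP,2); best=[k for k,r in zip(cn,hi[0]) if r[3]>=0 and cv2.contourArea(k)>3000 and cv2.pointPolygonTest(k,tuple(map(float,p)),False)>0]
    z=np.zeros(w.shape,np.uint8); cv2.drawContours(z,[max(best,key=cv2.contourArea)],-1,1,-1); return quad(z)
two("pan",pan)
```

```text
hold 0 [[280.0, 167.0], [319.0, 197.0], [289.0, 233.0], [250.0, 205.0]]
hold 1 [[322.0, 73.0], [363.0, 107.0], [329.0, 150.0], [288.0, 117.0]]
[[0.5029, 0.4107, 0.0834], [0.5482, 0.4001, 0.0857], [0.5385, 0.3535, 0.0816], [0.4917, 0.3649, 0.0833]] [0.0002, 0.0001, 0.0002, 0.0001]
mean [0.5203 0.3823 0.0835] sides [0.0466 0.0478 0.0482 0.0471]
yaw 76.8311291715308
orange ctr [0.49014483 0.28004763 0.06      ]Traceback (most recent call last):
  File "<stdin>", line 12, in <module>
  File "<stdin>", line 5, in two
  File "meas.py", line 14, in order
    c=q.mean(0); return q[np.argsort(np.arctan2(*(q-c).T[::-1]))]
      ^^^^^^
AttributeError: 'NoneType' object has no attribute 'mean'
```

```bash
cat > plan.py <<'E'
from meas import *
HY=np.radians(30.4); M0=np.array([.5122,-.359,.071]); HOLD=np.array([.5203,.3823,.006]); PAN=np.array([.5412,-.0872,.066])
def rot(psi,el,flip):
    """tool z in vertical plane of heading psi at elevation el (neg=down), tool y horizontal"""
    h=np.array([np.cos(psi),np.sin(psi),0]); z=np.cos(el)*h+np.array([0,0,np.sin(el)])
    y=np.array([-np.sin(psi),np.cos(psi),0])*(-1 if flip else 1); return Rn.from_matrix(np.c_[np.cross(y,z),y,z])
def pick(s,alpha,flip,off=0.):
    R=rot(HY,-alpha-np.radians(60),flip); u=np.array([np.cos(HY)*np.cos(np.pi/6),np.sin(HY)*np.cos(np.pi/6),.5])
    z=R.as_matrix()[:,2]; return M0+(s-.06)*u+z*(.005-off),R.as_rotvec()
def stand(foot,s,alpha,psi,flip,off=0.):
    R=rot(psi,-alpha,flip); z=R.as_matrix()[:,2]; return np.array(foot)+[0,0,s]+z*(.005-off),R.as_rotvec()
E
python3 - <<'E'
from plan import *
def pan(h,c):
    w=cv2.inRange(h,(15,24,90),(45,130,255)); p=proj(c,[.541,-.087,.066])
    cn,hi=cv2.findContours(w,cv2.RETR_CCOMP,2); best=[k for k,r in zip(cn,hi[0]) if r[3]>=0 and cv2.contourArea(k)>3000 and cv2.pointPolygonTest(k,tuple(map(float,p)),False)>0]
    z=np.zeros(w.shape,np.uint8); cv2.drawContours(z,[max(best,key=cv2.contourArea)],-1,1,-1); return quad(z)
try:
    qs=[]
    for i in(0,1):
        px,c=load(f"pan{i}"); q=order(pan(hsv(px),c)); qs.append((c,q)); print(q.tolist())
    X=np.array([tri(*[ray(c,*q[k]) for c,q in qs])[0] for k in range(4)]); print(X.round(4).tolist(),X.mean(0))
except Exception as e: print("pan fail",repr(e))
s=.09
print("q",np.round(env.get_obs()["joint_positions"],2))
for a in(30,40,50):
  A=np.radians(a)
  for fl in(0,1):
    qp=[env.ik(*pick(s,A,fl,o)) for o in(0,.09)]
    if qp[0] is None: print(a,fl,"pick none"); continue
    print(a,fl,"pick",np.round(qp[0],2),qp[1] is not None)
    for nm,ft in(("pan",PAN),("hold",HOLD+[0,0,.02])):
      for d in range(-180,180,15):
        q=env.ik(*stand(ft,s,A,np.radians(d),fl)); q2=env.ik(*stand(ft+[0,0,.13],s,A,np.radians(d),fl))
        if q is not None and q2 is not None: print("  ",nm,d,np.round(q,2),np.abs(np.array(q)-qp[0]).max().round(2))
E
```

```text
[[252.0, 124.0], [359.0, 182.0], [264.0, 259.0], [201.0, 228.0]]
[[169.0, 69.0], [285.0, 130.0], [232.0, 233.0], [124.0, 182.0]]
[[0.5911, -0.0147, 0.0655], [0.6047, -0.1333, 0.067], [0.3371, -0.1799, -0.2768], [0.4713, -0.0282, 0.0636]] [ 0.5010393  -0.0890146  -0.02015392]
q [ 0.18  0.74  0.98  1.34 -0.61  1.38  0.88]
30 0 pick [ 0.36  0.7   0.29  1.67 -0.26  0.81  2.87] True
   pan -135 [-0.66  1.29  1.22  1.34 -0.19  1.61 -0.32] 3.2
   pan -120 [-0.78  1.23  1.19  1.51 -0.1   1.34 -0.26] 3.13
   pan -105 [-0.91  1.21  1.23  1.7  -0.08  1.05 -0.15] 3.02
   pan -90 [-1.04  1.24  1.32  1.9  -0.16  0.74  0.07] 2.81
   pan -75 [-1.08  1.07  1.15  2.1   0.29  0.41 -0.27] 3.14
   pan -60 [ 0.17  0.88 -1.03  2.28  1.53  1.79 -1.34] 4.21
   pan -45 [ 0.29  0.95 -1.23  2.47  1.71  1.9  -1.28] 4.15
   pan 30 [ 1.34  0.96 -1.23  2.43  3.22  0.35 -0.51] 3.48
   pan 45 [ 0.96  0.7  -0.44  2.24 -1.51  0.76 -1.87] 4.74
   pan 60 [ 0.12  0.96  0.95  2.05 -1.42  1.83 -1.79] 4.66
   pan 75 [ 0.12  1.01  0.95  1.85 -1.28  1.93 -1.76] 4.63
   pan 90 [ 0.18  0.98  0.75  1.66 -1.1   1.88 -1.79] 4.66
  
[... 12114 characters left out ...]
 0.36  2.11  1.59  0.34  2.26] 2.25
   hold 15 [-0.14  0.88 -1.23  2.2   1.83  1.23  2.57] 2.54
   hold 30 [-0.01  0.86 -1.23  2.25  1.96  1.01  2.76] 2.74
   hold 45 [ 0.04  0.75 -1.03  2.24  2.16  0.61  2.86] 2.83
   hold 60 [ 0.05  0.69 -0.83  2.18  2.51  0.24  2.79] 3.17
   hold 75 [ 0.31  0.92 -1.23  2.08  1.48  0.35 -2.11] 2.39
   hold 90 [-0.71  0.73  0.58  1.96 -1.44  1.05  0.84] 0.82
   hold 105 [-0.65  0.78  0.55  1.81 -1.25  1.18  0.88] 0.86
   hold 120 [-0.63  0.83  0.53  1.64 -1.09  1.33  0.94] 0.91
   hold 135 [-0.62  0.9   0.51  1.47 -0.96  1.47  1.01] 0.99
   hold 150 [-0.63  0.96  0.5   1.31 -0.84  1.61  1.1 ] 1.08
   hold 165 [-0.65  1.01  0.49  1.16 -0.73  1.73  1.21] 1.19
```

The pan centre from its three good corners is (0.538, -0.081, 0.065). I'll use 45° tool tilt, pan heading 90° and holder heading 135°. Pick first.

```bash
cat >> plan.py <<'E'
PAN=np.array([.539,-.082,.066]); A=np.radians(45); S=.09; FL=1
def st(): 
    o=env.get_obs(); print(round(o["time_s"],2),np.round(o["eef_pos"],4),"w",round(o["gripper_width"],4),"F",np.round(o["wrist_force"],1),"g",np.round(o["gripper_force"],1)); return o
E
python3 - <<'E'
from plan import *
env.move_to(*pick(S,A,FL,.11)); st()
p,r=pick(S,A,FL); env.movel(p,.12,r); st()
env.set_gripper(0.0,60); o=st()
env.movel(p+[0,0,.12],.15); st()
p,r=stand(PAN+[0,0,.10],S,A,np.radians(90),FL); env.move_to(p,r); st()
env.hold(.3)
shot("side","side1"); shot("scene","scene1")
a=cv2.imread("pics/side1.png")[120:330,200:480]; b=cv2.imread("pics/scene1.png")[100:310,140:420]
cv2.imwrite("pics/m3.png",cv2.resize(np.hstack([a,b]),(800,300)))
E
```

```text
7.46 [ 0.5577 -0.3325  0.1881] w 0.0851 F [-0.2 -1.2  0.6] g 0.0
8.53 [ 0.5339 -0.3469  0.082 ] w 0.0857 F [ 0.4 -0.6 -0.3] g 0.0
9.1 [ 0.534  -0.3473  0.0817] w 0.0245 F [ 1.5 -3.3  1.9] g 58.9
10.05 [ 0.5333 -0.3458  0.2   ] w 0.0243 F [ 1.   0.5 -2.1] g 59.7
11.1 [ 0.5389 -0.0792  0.2515] w 0.0244 F [-0.8 -0.3 -2.2] g 59.8
```

View pics/m3.png

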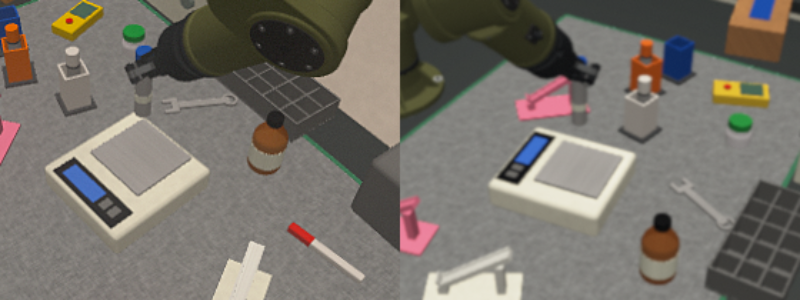

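The tube is held cap up and looks vertical in both views, above the pan (foot at about (143,110) left and (578,120) right). I'll lower it with contact sensing and release.

```bash
python3 - <<'E'
from plan import *
p,r=stand(PAN+[0,0,.012],S,A,np.radians(90),FL); env.movel(p,.12,r); env.hold(.3); o=st(); f0=o["wrist_force"][2]
for k in range(1,25):
    env.movel(p-[0,0,.001*k],.02); env.hold(.05); f=env.get_obs()["wrist_force"][2]
    if f-f0>3: break
print("k",k,f-f0); st()
shot("side","side2");shot("scene","scene2")
# tilt of tube: cap centre vs. steel, from the cap mask in both views
E
python3 - <<'E'
from plan import *
a=cv2.imread("pics/side2.png")[130:280,230:400]; b=cv2.imread("pics/scene2.png")[140:260,190:330]
cv2.imwrite("pics/m4.png",np.hstack([cv2.resize(a,(400,353)),cv2.resize(b,(400,353))]))
E
```

```text
12.68 [ 0.5391 -0.0785  0.165 ] w 0.0244 F [ 0.3  0.2 -2.2] g 59.8
k 11 6.689373605755003
15.98 [ 0.5391 -0.0784  0.154 ] w 0.0244 F [-1.  -0.2  4.5] g 60.6
```

View pics/m4.png

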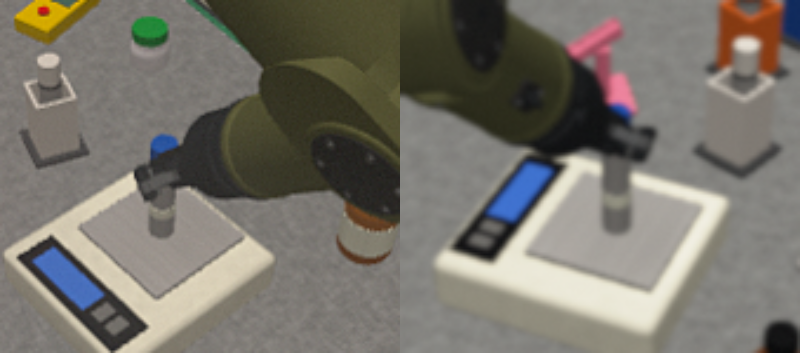

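Contact came within 1 mm of the predicted height, with the tube near the pan centre (side crop (162,230), scene crop (617,228)). Now I'll release and weigh.

Run:
```python
from plan import *
env.set_gripper(.075); o=st(); p=np.array(o["eef_pos"]); z=Rn.from_rotvec(o["tcp_rot"]).as_matrix()[:,2]
env.movel(p-z*.05,.1); st(); env.hold(2.3); st()
shot("side","side3");shot("scene","scene3")
a=cv2.imread("pics/side3.png")[130:280,230:400]; b=cv2.imread("pics/scene3.png")[140:260,190:330]
cv2.imwrite("pics/m5.png",np.hstack([cv2.resize(a,(400,353)),cv2.resize(b,(400,353))]))
```

```text
16.62 [ 0.539  -0.0785  0.1534] w 0.0751 F [ 0.8 -0.7 -0.2] g 0.0
17.27 [ 0.5389 -0.1137  0.1887] w 0.0749 F [0.2 0.2 0.2] g 0.0
19.57 [ 0.539  -0.1138  0.1887] w 0.0747 F [-0.1 -0.8 -0.3] g 0.0
```

View pics/m5.png

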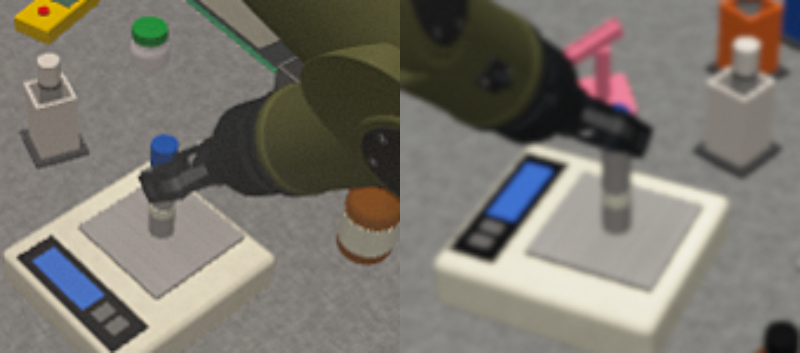

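The tube stands alone, upright on the pan, with no forces on the gripper. Before the insertion I'll check the foot position against the TCP, then regrasp and go above the holder.

Run:
```python
from plan import *
# foot near edge pixels on pan plane; centre is 13 mm further from the camera
for n,u,v in(("scene3",266,219.8),("side3",298.9,230.8)):
    _,c=load(n); X=onz(c,u,v,.066); d=X-c[5]; d[2]=0; d/=np.linalg.norm(d); print(n,(X+.013*d).round(4))
p,r=stand(PAN-[0,0,-.001],S,A,np.radians(90),FL); env.movel(p,.1,r); env.set_gripper(0.,60); st()
env.movel(p+[0,0,.13],.15); st()
p,r=stand(HOLD+[0,0,.19],S,A,np.radians(135),FL); env.move_to(p,r); env.hold(.3); st()
shot("side","side4");shot("scene","scene4")
a=cv2.imread("pics/side4.png")[50:220,140:330]; b=cv2.imread("pics/scene4.png")[60:220,240:420]
cv2.imwrite("pics/m6.png",np.hstack([cv2.resize(a,(400,358)),cv2.resize(b,(400,356))[:356]]) if 0 else np.hstack([cv2.resize(a,(400,356)),cv2.resize(b,(400,356))]))
```

```text
scene3 [ 0.5414 -0.0814  0.066 ]
side3 [ 0.5389 -0.0831  0.066 ]
20.83 [ 0.5391 -0.0787  0.1538] w 0.0246 F [ 0.5 -0.7  2.8] g 58.6
21.85 [ 0.5388 -0.0782  0.2826] w 0.0245 F [ 0.4 -0.7 -2.3] g 58.8
23.85 [0.5182 0.3841 0.2825] w 0.0247 F [ 0.1  0.5 -1.9] g 58.8
```

View pics/m6.png

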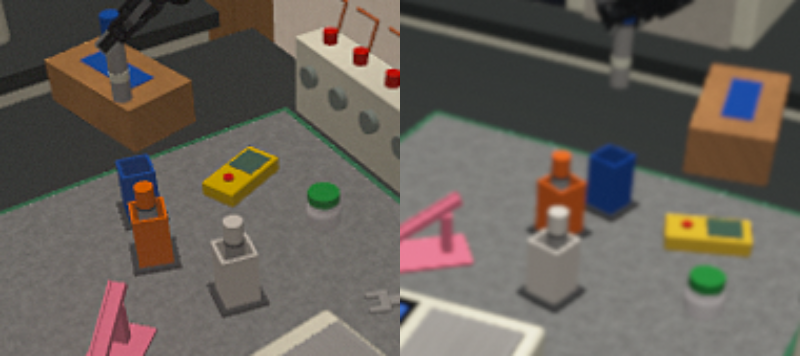

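The tube hangs vertically above the holder, foot at about (120,98) left and (620,85) right, and the foot offset on the pan agreed to about 2 mm. I'll lower it in steps with a force guard and release.

Run:
```python
from plan import *
p,r=stand(HOLD,S,A,np.radians(135),FL); f0=np.array(env.get_obs()["wrist_force"]); ok=True
for dz in(.095,.08,.07,.06,.05,.04,.03,.022):
    env.movel(p+[0,0,dz],.1,r); env.hold(.1); f=np.array(env.get_obs()["wrist_force"])-f0
    if np.linalg.norm(f)>6: ok=False; break
print(ok,dz,f.round(1)); st()
if ok:
    env.set_gripper(.05); env.hold(.4); o=st(); z=Rn.from_rotvec(o["tcp_rot"]).as_matrix()[:,2]; q=np.array(o["eef_pos"])
    env.movel(q-z*.07,.12); env.movel(q-z*.07+[0,0,.12],.15); st()
shot("side","side5");shot("scene","scene5")
a=cv2.imread("pics/side5.png")[90:220,150:300]; b=cv2.imread("pics/scene5.png")[90:220,270:420]
cv2.imwrite("pics/m7.png",np.hstack([cv2.resize(a,(400,346)),cv2.resize(b,(400,346))]))
```

```text
True 0.022 [ 0.1 -0.4 -0.1]
27.65 [0.5178 0.3848 0.1144] w 0.0242 F [ 0.4 -0.  -2.1] g 58.9
28.42 [0.5178 0.3848 0.1145] w 0.0502 F [-0.5 -0.5 -0. ] g 0.0
30.1 [0.5525 0.3498 0.283 ] w 0.0503 F [ 0.4  0.2 -1.2] g 0.0
```

View pics/m7.png

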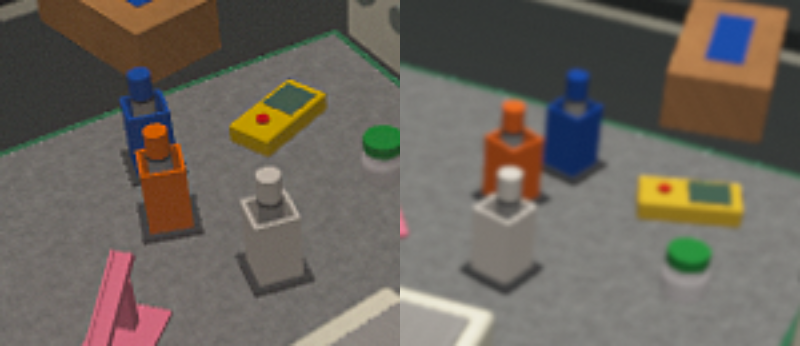

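The tube stands cap up in the blue holder (cap at (140,85) left and (577,85) right), everything else is in place, and the gripper is clear.

```bash
python3 -c "
from station import env
print(env.job_done())"
```

```text
the job is handed in; nothing more can be done
None
```

The blue-capped tube stood released on the balance pan for about 3 s, now stands cap up in the blue holder with nothing else disturbed, and I handed the job in at about 30 s.

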